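Slide back the ratchet stop of a shop counter rack

ROBOT

A 6-joint arm with a two-finger parallel gripper is mounted at the origin on the work surface. World frame = base frame: x ahead of the robot, y to its left, z up, the work surface at z = 0. Lengths are in mm, angles in rad, forces in N, time in s.
With the tool pointing down it reaches from about 275 to 875 mm from the base axis. Payload 12.5 kg.
Tool frame: the origin (TCP) lies midway between the tips of the shut fingers; the grasp point (between the pads) lies 19 mm behind it; z points along the fingers, y is the line along which they close (so a half turn about z gives the same grasp; the last joint's range is limited). The gripper opens to 85 mm and grips with 20 to 120 N. Pads are 22 mm wide; open, the fingers measure 114 mm over their backs; the gripper's body (76 mm by 85 mm) begins 54 mm behind the grasp point. The pads swing forward as they close: fully open they stand 13 mm farther back than shut.
Start: joints at [-1.333, 0.351, 1.652, -0, 1.139, -0.085], TCP at [174.492, -521.572, 199.09] pointing down, gripper open.
Joint ranges: [-2.75, 2.75], [-0.79, 2.1], [0.01, 2.65], [-1.57, 4.71], [0.07, 3.14], [-2.87, 2.87]. Speed limits (rad/s): [2.22, 2.22, 2.79, 3.14, 3.14, 3.14].

INTERFACE

Orientations are given as a unit quaternion [w, x, y, z].
In Python, from station import bot, optics gives the robot as it stands.
- The arm moves only by the tool drive_tool, never from a script. Its argument "rows" is a list that holds one entry, the list of rows, each a list of 6 numbers: the shift along the tool's x, y, z in mm, then the turn, a rotation vector about the tool's x, y, z in degrees. A call has 1 to 12 rows; each row is the pose to reach, as a shift and turn from the pose commanded when the call began, along the tool's axes at that moment; what a row does not reach only later rows make up. A row lasts 1/10 s, in which the tool goes at most 50 mm and 8.59 degrees, less where a joint would pass 70% of its speed; a pose out of reach is approached as far as the arm can. A call with a gripper value outside its range is refused whole. "grip" is the finger opening in mm, from 0 to 85.4, set as the call begins (left out, the last holds). The fingers move at their own pace and stop on an object; "force" is the grip in N (left out, the last holds). Time passes only in rows, so rows that repeat a pose let the fingers close. It gives the time, the measured TCP pose, the force, the opening and the grip force at its end, in the units of the state.
- bot.get_obs(): the state, without advancing time (a new reading comes with each control period).
- optics.get_image(name): name is "side" or "top"; returns the picture (400x640x3 uint8, red, green, blue); there is no depth.
- optics.camera_model(name): a dict with "mtx" (3x3 intrinsics, pixels), "world_to_cam" (4x4, takes a point from world to camera coordinates). Camera axes: x right, y down, z forward; pixel columns grow to the right and rows downward; lengths in mm; the calibration is good to about 2 mm. A picture is of the moment at which its call begins. camera_model takes no time and is no camera call.
- bot.job_done(): hands the job in; it is judged then, once.
The state is a dict: "time_s": time; "joint_positions": joint angles; "qd": joint speeds; "joint_torque": joint torques, N m; "ee_pos": TCP position; "tcp_rot": TCP orientation; "wrist_force": force on the tool from outside, world axes, zero at the start; "torque": the same for the moment, N m; "gripper_width": finger opening in mm; "gripper_force": force on a finger pad.
Only numpy, scipy, OpenCV 4.12 (cv2) and the standard library are available. Lean on these libraries where they do the work, as an engineer would, in place of code of your own. Each camera call takes 0.05 s, during which the arm holds its last target. There are 200 camera calls.

TASK

The snack rack on the shop counter needs room for more cartons. With the tips of the shut fingers press down the red release pad on the rack's grey sliding stop and, keeping it pressed, push the stop back, away from the cartons, until its yellow pointer is level with the green marker on the rack's edge; then come off the pad so that the ratchet catches again. Only press and push: grip and lift nothing, do not force the ratchet, and leave the cartons and everything else on the counter standing where they are.

Things in the scene. Friction and masses are not known exactly. Their poses are not given: they have to be found in the camera images.
- rack: Rack fixed to the counter: white tray 320 mm long (x), y from -115 to +75 mm, 8 mm thick. Origin on the counter, mid-length. +x runs from its front stop (nearer the robot, clear plate at x = -156 mm, 68 mm high) to the back: the way to push the sliding stop. A toothed bar, top 36 mm high, at y = -50 mm carries the grey sliding stop. Two cartons stand between the stops.
- jaw (a joint): Sliding stop's place on its bar, m: 0 foremost, grows when pushed back (rack +x), end at 0.160. Body 64 mm (x) by 56 mm (y), 44 mm high; face plate 76 mm high in front, over the tray. Ratchet blocks +x (after 12 mm of play at most) unless the release pad is over 5 mm down; -x always goes, clicking (about 5 N). Pad down: friction about 3 N, stays where left.
- release (a joint): Travel of the red release pad, m: 0 up, 0.009 fully down. Spring loaded: 2 N to start it, 7 N fully down; let go, it rises to between 0 and 0.004, depending on where the pawl meets the teeth. Keep it at least 7 mm down while pushing.
- release_top (a point): Centre of the red release pad's flat top, 42 mm (rack x) by 44 mm (rack y), 58 mm above the counter when fully up. Moves with the stop and the pad; lies at rack y = -50 mm. The push wall stands just behind, 24 mm in rack +x from this point; the pad is open in front and at the sides.
- push_wall (a point): Mid-width point, 75 mm above the counter, on the push wall's face that looks to rack -x. The wall is part of the sliding stop: 56 mm wide, 8 mm thick, top 88 mm above the counter. Push it in rack +x with the fingertips that hold the pad down.
- jaw_pointer (a point): Outer end of the yellow pointer, a tab 6 mm wide sticking out 12 mm on the outer (rack -y) side of the sliding stop, 40 mm above the counter, in line with the pad centre (same rack x).
- marker: The green marker clip, 10 mm (rack x) by 20 mm by 30 mm high, fixed on the tray at its outer (rack -y) edge at y = -103 mm. Origin at the centre of its underside, 8 mm above the counter; axes parallel to the rack's. The pointer is level with it when both have the same rack x.
- carton_a: Loose green carton, 26 x 70 x 85 mm high, standing on the tray next to the front stop. Origin at the centre of its underside. Leave it.
- carton_b: Loose yellow and red carton, 26 x 70 x 85 mm high, behind carton_a, in front of the sliding stop's face plate. Origin at the centre of its underside. Leave it.
- can: Loose red drink can, diameter 66 mm, height 115 mm, on the counter beside the rack (rack +y). Origin at the centre of its underside. Leave it.
- cup: Loose brown paper cup, rim diameter 76 mm, height 90 mm, on the counter beside the rack (rack +y). Origin at the centre of its underside. Leave it.
- juice: Loose orange bottle with green cap, diameter 62 mm, height 160 mm. Origin at the centre of its underside. Leave it.
- sweet_jar: Loose amber jar with red lid, diameter 84 mm, height 110 mm. Origin at the centre of its underside. Leave it.
- gum_box: Loose open cardboard box, 100 x 130 x 45 mm high. Origin at the centre of its underside. Leave it.

How it is judged (in metres and radians):
On the way, in this order (a step that is already met when the one before it is completed fails the run):
1. the release pad is pressed down while the stop is still short of the marker (value of joint release above 0.006 m and x of jaw_pointer in the frame of marker below -0.02 m), for 0.1 s.
2. the stop has been pushed back level with the marker with the pad held down (x of jaw_pointer in the frame of marker between -0.008 and 0.008 m and value of joint release above 0.005 m), for 0.05 s.
At the end, for the whole second after the job is handed in: The yellow pointer is within 8 mm of the green marker's centre along the bar, the release pad has come up again (less than 5 mm down), the stop is at rest, and all loose things stand within 20 mm of where they were, upright within 0.15 rad (x of jaw_pointer in the frame of marker between -0.008 and 0.008 m and value of joint release below 0.005 m and velocity of joint jaw between -0.01 and 0.01 m/s and distance of each of carton_a, carton_b, can, cup, juice, sweet_jar, gum_box from where it was at the start of the episode below 0.02 m and angle between each of carton_a, carton_b, can, cup, juice, sweet_jar, gum_box's own z axis and vertical below 0.15 rad); the robot touches nothing.
It fails at once if a carton in the rack was lifted, tipped or pushed away (over 20 mm or 0.3 rad) (distance of any of carton_a, carton_b from where it was at the start of the episode above 0.02 m or angle between any of carton_a, carton_b's own z axis and vertical above 0.3 rad).
It fails at once if another loose thing on the counter was lifted, tipped or pushed away (over 20 mm or 0.3 rad) (distance of any of can, cup, juice, sweet_jar, gum_box from where it was at the start of the episode above 0.02 m or angle between any of can, cup, juice, sweet_jar, gum_box's own z axis and vertical above 0.3 rad).
It fails at once if the ratchet or rack was forced (over 60 N) (contact force between any of the arm, the fingers and rack above 60 N).
It also fails if it takes over 40 s, if anything falls off the work surface, if the arm or the gripper's body presses on something with over 40 N, if the wrist force passes 120 N, or if a joint passes its speed limit or range.

## Working session

There is one attempt and no reset: what is moved stays moved. The work goes in short steps, Python scripts to look and compute and a tool call to move; the robot and the scene stay as the last step left them, time stands still between calls to the robot, and variables do not carry over. Pictures are saved under pics/ and viewed, at most 10 in all, crops included, and the job is handed in when it is done.

Besides the shell and the picture viewer there is one more tool, called after "Request:" by a JSON object that holds its "op" and its "data", one argument or row to a line. drive_tool: Moves the arm, as the interface text tells. Its arguments: {"type":"object","properties":{"rows":{"type":"array","items":{"type":"array","items":{"type":"array","items":{"type":"number"}}}},"grip":{"type":"number"},"force":{"type":"number"}},"required":["rows"]}

```bash
mkdir -p pics; cat > h.py <<'E'
import numpy as np, cv2
from station import bot, optics
def ray(n,u,v):
    m=optics.camera_model(n);K=np.array(m["mtx"]);T=np.array(m["world_to_cam"])
    d=T[:3,:3].T@np.linalg.solve(K,[u,v,1.]);c=-T[:3,:3].T@T[:3,3];return c,d
def onz(n,u,v,z):
    c,d=ray(n,u,v);return c+d*(z-c[2])/d[2]
def proj(n,p):
    m=optics.camera_model(n);q=np.array(m["world_to_cam"])@np.r_[p,1.];q=np.array(m["mtx"])@q[:3];return q[:2]/q[2]
def save(n,f):
    im=optics.get_image(n);cv2.imwrite(f,cv2.cvtColor(im,cv2.COLOR_RGB2BGR));return im
E
python3 - <<'E'
from h import *
for n in("side","top"):
    save(n,f"pics/{n}0.png"); print(n,ray(n,320,200), optics.camera_model(n)["mtx"])
o=bot.get_obs();print(o["ee_pos"],o["tcp_rot"],o["gripper_width"],o["wrist_force"])
E
```

```text
side (array([288.73325169, 855.53729907, 929.5260333 ]), array([ 0.22271717, -0.66953811, -0.70869294])) [[450.368841     0.         318.35765545]
 [  0.         450.368841   195.13686994]
 [  0.           0.           1.        ]]
top (array([ 436.36506239,   17.58017003, 1628.65848209]), array([ 0.09196479, -0.00578227, -0.9958717 ])) [[519.45356585   0.         312.18650209]
 [  0.         519.45356585 202.60438484]
 [  0.           0.           1.        ]]
[ 174.40615854 -521.26965673  198.62089127] [-5.02026869e-04  9.87001518e-01  1.60710142e-01 -4.10271421e-05] 85.21588127650004 [-0.41322668 -0.07791693  0.96684269]
```

View pics/top0.png

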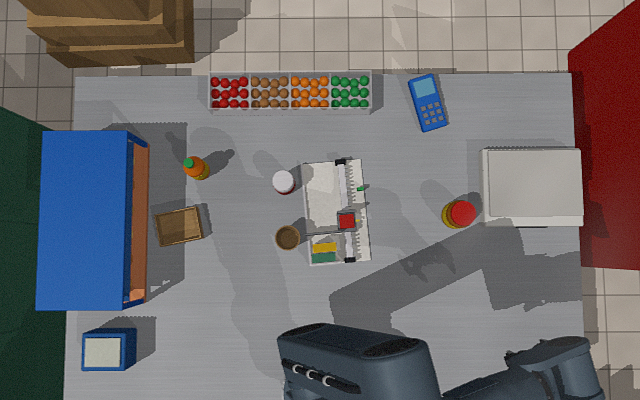

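View pics/side0.png

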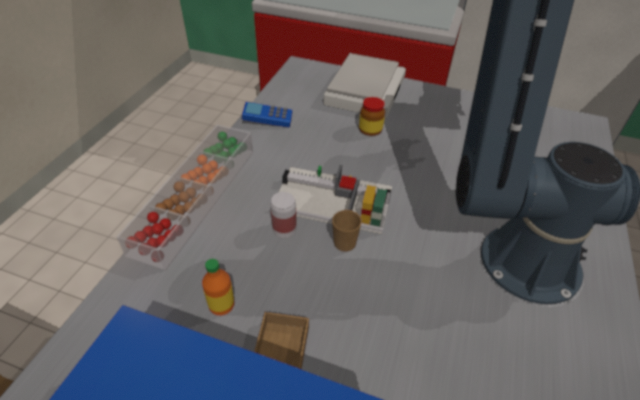

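The top view shows the rack near (337,212), with the red pad at (346,220) and the green marker at (361,188). The rack's +x points up in the image. The side view has the pad at (347,184) and the marker at (320,171). I'll measure these and look closer.

```bash
cat >> h.py <<'E'
def blobs(im,n,lo,hi,box,amin=4):
    h=cv2.cvtColor(im,cv2.COLOR_RGB2HSV);x0,y0,x1,y1=box
    m=cv2.inRange(h,lo,hi);k=np.zeros_like(m);k[y0:y1,x0:x1]=m[y0:y1,x0:x1]
    N,_,s,c=cv2.connectedComponentsWithStats(k);cn=[]
    return [(s[i].tolist(),c[i].round(2).tolist()) for i in range(1,N) if s[i][4]>=amin],k
E
python3 - <<'E'
from h import *
t=cv2.cvtColor(cv2.imread("pics/top0.png"),4);s=cv2.cvtColor(cv2.imread("pics/side0.png"),4)
bt=(295,150,380,272);bs=(270,155,400,235)
for n,im,b in(("top",t,bt),("side",s,bs)):
    for nm,lo,hi in(("red",(0,150,90),(5,255,255)),("red2",(174,150,90),(180,255,255)),("green",(50,120,40),(85,255,255)),("yel",(20,130,110),(33,255,255))):
        B,k=blobs(im,n,lo,hi,b);print(n,nm,B)
        if n=="top" and nm=="red":
            ct=max(cv2.findContours(k,0,2)[0],key=cv2.contourArea);r=cv2.minAreaRect(ct);print(r,[onz("top",*p,58).round(1) for p in cv2.boxPoints(r)])
print(onz("top",346,220.,58))
# tray corners/white
c=cv2.resize(t[150:272,290:385],None,fx=6.2,fy=4.8*1.02) if 0 else cv2.resize(t[150:272,285:385],None,fx=4.9,fy=4.9,interpolation=2)
d=cv2.resize(s[155:240,265:400],None,fx=5.5,fy=5.5,interpolation=2)
cv2.imwrite("pics/tc.png",cv2.cvtColor(c,4));cv2.imwrite("pics/sc.png",cv2.cvtColor(d,4))
E
```

```text
top red [([339, 214, 16, 14, 181], [346.37, 220.7])]
((346.3292541503906, 220.9634246826172), (13.472647666931152, 14.356100082397461), 83.6598129272461) [array([535.3, -47.1,  58. ]), array([539.9, -90.3,  58. ]), array([499.3, -94.4,  58. ]), array([494.8, -51.2,  58. ])]
top red2 [([346, 223, 2, 4, 4], [346.5, 224.5])]
top green [([357, 187, 7, 4, 25], [359.92, 188.44]), ([324, 253, 11, 8, 35], [329.71, 256.43]), ([312, 254, 15, 9, 44], [317.8, 258.16])]
top yel [([355, 220, 5, 2, 8], [357.0, 220.38]), ([313, 242, 24, 11, 202], [324.23, 247.03])]
side red [([339, 176, 17, 13, 158], [347.16, 182.16]), ([362, 210, 8, 4, 18], [365.39, 211.39])]
side red2 []
side green [([318, 167, 3, 7, 16], [319.06, 170.06])]
side yel [([363, 186, 12, 23, 205], [368.6, 197.02]), ([362, 216, 8, 8, 48], [365.48, 218.92])]
[520.208136   -69.79302595  58.        ]
```

View pics/tc.png

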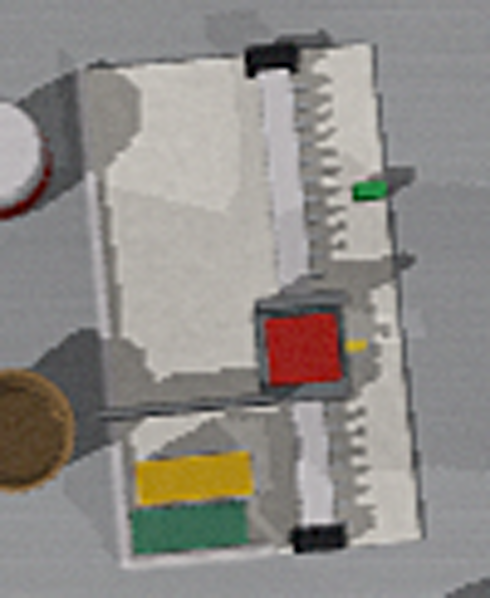

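View pics/sc.png

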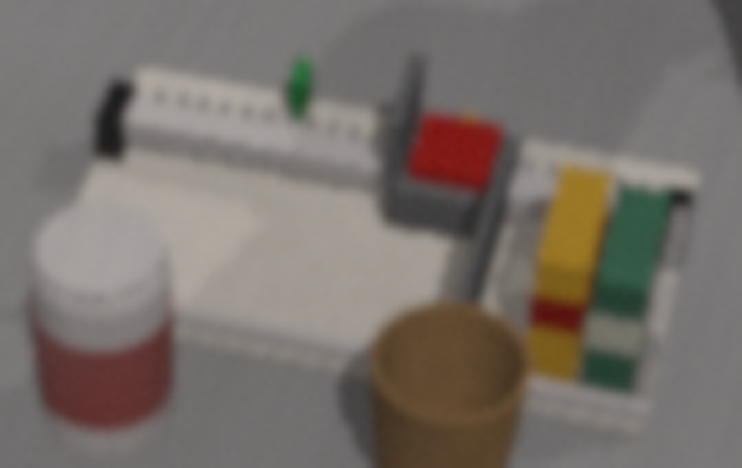

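The top crop shows the pad at about (303,348), the pointer at (357,346) and the green marker at (370,190). The tray's outer edge runs from (422,540) to (372,45). The side crop agrees, with the push wall standing behind the pad.

```bash
python3 - <<'E'
from h import *
f=lambda x,y,z:onz("top",285+(x+.5)/4.9-.5,150+(y+.5)/4.9-.5,z)
P={k:f(*v) for k,v in dict(of=(422,540,8),ob=(372,45,8),inf=(124,567,8),ib=(82,68,8)).items()}
for k,v in P.items():print(k,v.round(1))
e=P["ob"]-P["of"];e2=P["ib"]-P["inf"];print(np.linalg.norm(e),np.arctan2(e[1],e[0]),np.linalg.norm(e2),np.arctan2(e2[1],e2[0]),np.linalg.norm(P["ib"]-P["ob"]))
a=.1;
for a in(.09,np.arctan2(e[1],e[0])):
    ux=np.array([np.cos(a),np.sin(a)]);uy=np.array([-ux[1],ux[0]])
    mid=(P["of"]+P["ob"]+P["inf"]+P["ib"])[:2]/4
    org=mid+uy*20
    pad=onz("top",346.35,220.75,58)
    mk=onz("top",359.9,188.4,37); pt=onz("top",357,220.4,40)
    for n,p in(("org",org),("pad",pad),("mark",mk),("pt",pt)):
        d=p[:2]-org;print(n,p.round(1),d@ux.round(4),d@uy)
def tri(a,b):
    A=[];B=[]
    for n,q in(("top",a),("side",b)):
        c,d=ray(n,*q);d/=np.linalg.norm(d);M=np.eye(3)-np.outer(d,d);A.append(M);B.append(M@c)
    return np.linalg.lstsq(np.vstack(A),np.hstack(B),rcond=None)[0]
print("tri pad",tri((346.35,220.75),(347.16,182.16)),"mk",tri((359.9,188.4),(319.06,170.06)))
o=bot.get_obs()
from scipy.spatial.transform import Rotation as R
print(R.from_quat(o["tcp_rot"],scalar_first=True).as_matrix().round(3))
E
```

```text
of [ 399.  -147.8    8. ]
ob [ 715.8 -120.4    8. ]
inf [382.9  40.7   8. ]
ib [702.   66.3   8. ]
317.9361519743216 0.086564743450379 320.1296427920327 0.08004351506420551 187.1595154187737
org [548.1 -20.4] 0.0 0.0
pad [517.9 -70.8  58. ] -34.607784928473585 -47.52948223930588
mark [ 618.5 -114.8   37. ] 61.62913351184588 -100.34650230572913
pt [ 519.8 -104.4   40. ] -35.80298145997127 -81.13457277703422
org [548.2 -20.4] 0.0 0.0
pad [517.9 -70.8  58. ] -34.514030101011265 -47.64819756791936
mark [ 618.5 -114.8   37. ] 61.90250903793356 -100.13432122838898
pt [ 519.8 -104.4   40. ] -35.59451751695859 -81.25719344089181
tri pad [517.47782573 -71.46383201  49.87516659] mk [ 618.75426247 -115.75899884   27.6698787 ]
[[ 0.948  0.317 -0.   ]
 [ 0.317 -0.948  0.001]
 [ 0.    -0.001 -1.   ]]
```

Request:
{"op": "drive_tool", "data": {
  "rows": [
    [[45, -30, 0, 0, 0, 1], [85, -57, 0, 0, 0, 2], [125, -84, 0, 0, 0, 4], [165, -110, 0, 0, 0, 5], [205, -137, 0, 0, 0, 6], [245, -164, 0, 0, 0, 8], [285, -190, 0, 0, 0, 9], [325, -217, 0, 0, 0, 10], [365, -244, 0, 0, 0, 11], [405, -270, 0, 0, 0, 12], [445, -297, 0, 0, 0, 13], [474, -317, 0, 0, 0, 13.6]]
  ],
  "grip": 0,
  "force": 40
}}

```text
time_s: 1.3
ee_pos: [524.6, -68.1, 198.9]
tcp_rot: [-0.0, 0.999, 0.043, -0.0]
wrist_force: [0.0, -0.8, -0.1]
gripper_width: -0.2
gripper_force: 0.0
```

Request:
{"op": "drive_tool", "data": {
  "rows": [
    [[0, 0, 0, 0, 0, 0], [0, 0, 0, 0, 0, 0], [0, 0, 0, 0, 0, 0]]
  ]
}}

```text
time_s: 1.6
ee_pos: [522.9, -71.2, 198.9]
tcp_rot: [0.0, 0.999, 0.042, -0.0]
wrist_force: [-0.3, -0.0, -0.2]
gripper_width: 0.0
gripper_force: 0.0
```

Request:
{"op": "drive_tool", "data": {
  "rows": [
    [[0, 0, 30, 0, 0, 0], [0, 0, 60, 0, 0, 0], [0, 0, 90, 0, 0, 0], [0, 0, 110, 0, 0, 0], [0, 0, 125, 0, 0, 0], [0, 0, 132, 0, 0, 0], [0, 0, 132, 0, 0, 0], [0, 0, 132, 0, 0, 0]]
  ]
}}

```text
time_s: 2.4
ee_pos: [523.7, -71.1, 67.8]
tcp_rot: [0.0, 0.999, 0.042, 0.0]
wrist_force: [-0.6, -0.5, 0.4]
gripper_width: -0.0
gripper_force: 0.0
```

```bash
python3 - <<'E'
from h import *
s=save("side","pics/s1.png");t=save("top","pics/t1.png")
d=np.vstack([cv2.resize(s[155:235,290:390],None,fx=6,fy=3.7*1.62//1,interpolation=2)])
cv2.imwrite("pics/s1c.png",cv2.cvtColor(d,4))
E
```

```text
(no output)
```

View pics/s1c.png

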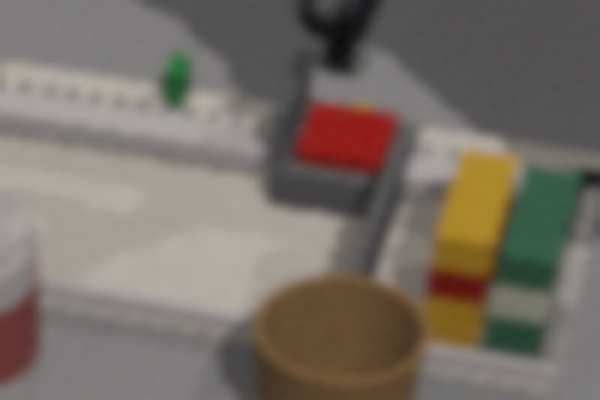

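In this crop the fingertips appear at about (340,65), which is pixel (347,168) in the full picture. The pad centre is at (347,138), or (348,183) in full. That gap looks too big for a 10 mm clearance, so I'm checking projections.

```bash
python3 - <<'E'
from h import *
o=bot.get_obs();p=o["ee_pos"];print(p)
for n in("side","top"):print(n,proj(n,p),proj(n,[517.9,-70.8,58]),proj(n,[517.9,-70.8,54]),proj(n,[517.9,-70.8,100]))
s=save("side","pics/s2.png");t=save("top","pics/t2.png")
a=cv2.imread("pics/s2.png")[100:240,270:410];b=cv2.imread("pics/t2.png")[150:290,280:420]
cv2.imwrite("pics/c2.png",cv2.resize(np.hstack([a,b]),None,fx=2.85,fy=4,interpolation=2))
E
```

```text
[523.88750524 -70.87937533  67.98582057]
side [345.05080569 177.03811737] [346.82412967 180.14703021] [346.73469331 181.17357201] [347.78725406 169.09238313]
top [346.53171317 218.59696713] [346.34120538 220.76075707] [346.26765184 220.82959282] [347.13666239 220.01632138]
```

View pics/c2.png

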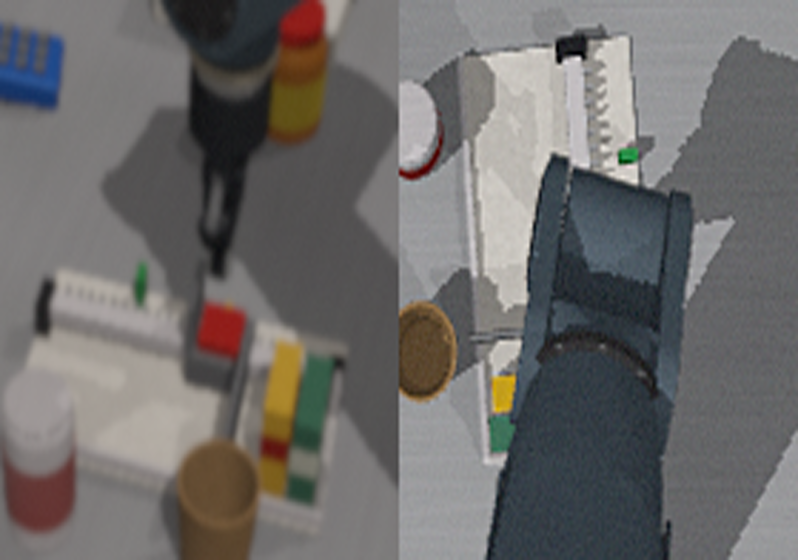

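The left half of the crop shows the fingertips ending at pixel (346,167). The projection expects (345,177), and the pad's back edge isn't hidden. I'll check with an enlarged, brightened crop and marked projections.

```bash
python3 - <<'E'
from h import *
a=cv2.imread("pics/s2.png")[125:200,310:385];k=8
b=cv2.resize(a,None,fx=k,fy=k,interpolation=0);b=(255*(b/255.)**.55).astype(np.uint8)
for p,c in(((523.9,-70.9,68),(255,0,255)),((523.9,-70.9,141),(255,255,0)),((541.8,-68.7,88),(0,255,255))):
    q=proj("side",np.array(p,float));print(p,q);cv2.drawMarker(b,(int((q[0]-310+.5)*k),int((q[1]-125+.5)*k)),c,0,14,2)
cv2.imwrite("pics/c3.png",b)
E
```

```text
(523.9, -70.9, 68) [345.04909388 177.028827  ]
(523.9, -70.9, 141) [346.68646789 157.25959611]
(541.8, -68.7, 88) [339.20453158 170.73689981]
```

View pics/c3.png

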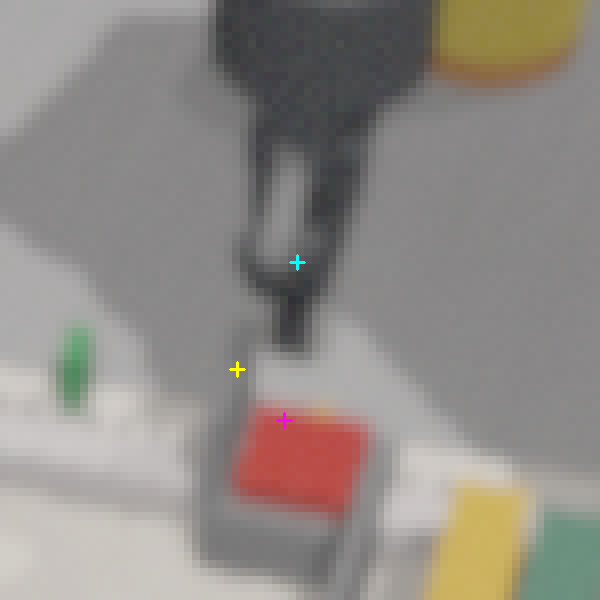

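The tip shows at pixel (346,168), about 9 px above its projection, while the pad and wall match theirs. The pad is a soft spring, so I'll go down slowly in small steps and let the contact force decide.

Request:
{"op": "drive_tool", "data": {
  "rows": [
    [[0, 0, 3, 0, 0, 0], [0, 0, 6, 0, 0, 0], [0, 0, 9, 0, 0, 0], [0, 0, 11, 0, 0, 0], [0, 0, 11, 0, 0, 0], [0, 0, 11, 0, 0, 0]]
  ]
}}

```text
time_s: 3.2
ee_pos: [523.5, -70.6, 56.0]
tcp_rot: [-0.0, 0.999, 0.043, -0.0]
wrist_force: [-0.4, -0.5, 0.6]
gripper_width: -0.3
gripper_force: 0.0
```

Request:
{"op": "drive_tool", "data": {
  "rows": [
    [[0, 0, 1, 0, 0, 0], [0, 0, 2, 0, 0, 0], [0, 0, 3, 0, 0, 0], [0, 0, 3, 0, 0, 0], [0, 0, 3, 0, 0, 0]]
  ]
}}

```text
time_s: 3.7
ee_pos: [523.4, -70.6, 53.1]
tcp_rot: [-0.0, 0.999, 0.043, -0.0]
wrist_force: [-0.1, -0.1, 1.0]
gripper_width: -0.0
gripper_force: 0.0
```

```bash
python3 - <<'E'
from h import *
o=bot.get_obs();print(o["ee_pos"],o["wrist_force"],proj("side",o["ee_pos"]))
s=save("side","pics/s4.png");b=(320,155,375,200)
print(blobs(s,"side",(0,150,90),(5,255,255),b)[0])
# dark finger columns: lowest dark row in cols 335..355
g=s.max(2); print([ (c,int(np.max(np.nonzero(g[120:200,c]<60)[0],initial=-1))+120) for c in range(338,356)])
E
```

```text
[523.44672588 -70.58891687  53.06760082] [-0.13889007 -0.0840762   0.96092143] [344.84818375 180.98713742]
[([339, 177, 17, 12, 154], [347.18, 182.31])]
[(338, 179), (339, 177), (340, 175), (341, 171), (342, 166), (343, 171), (344, 172), (345, 172), (346, 172), (347, 172), (348, 170), (349, 196), (350, 196), (351, 194), (352, 160), (353, 157), (354, 154), (355, 151)]
```

There is no contact at a reading of 53, and the image agrees: the tip is at row 172 and still above the pad. So the real tip is off from the reported one, either about 33 mm higher or about 36 mm further in -y. To tell which safely, I'll shift 18 mm in +y, which puts the tip over the soft pad either way, and probe down.

Request:
{"op": "drive_tool", "data": {
  "rows": [
    [[0, 0, -19, 0, 0, 0], [0, -9, -19, 0, 0, 0], [0, -18, -19, 0, 0, 0], [0, -18, -9, 0, 0, 0], [0, -18, -5, 0, 0, 0], [0, -18, -3, 0, 0, 0], [0, -18, -1, 0, 0, 0], [0, -18, 0, 0, 0, 0], [0, -18, 0, 0, 0, 0]]
  ]
}}

```text
time_s: 4.65
ee_pos: [521.9, -52.8, 53.0]
tcp_rot: [-0.0, 0.999, 0.043, -0.0]
wrist_force: [0.4, -0.3, -0.2]
gripper_width: -0.2
gripper_force: 0.0
```

```bash
cat >> h.py <<'E'
def look(f):
    o=bot.get_obs();print(o["time_s"],o["ee_pos"].round(1),o["wrist_force"].round(1),proj("side",o["ee_pos"]).round(1))
    s=save("side",f);print(blobs(s,"side",(0,150,90),(5,255,255),(300,150,375,200))[0])
    g=s.max(2);print([(c,int(np.max(np.nonzero(g[120:200,c]<60)[0],initial=-1))+120) for c in range(336,354)])
E
python3 -c "
from h import *;look('pics/s5.png')
for p in ([523.4,-70.6,53],[523.4,-70.6,86],[526,-107,53]):print(p,proj('side',p))"
```

```text
4.65 [521.9 -52.8  53. ] [ 0.4 -0.3 -0.2] [343.5 185.1]
[([339, 177, 17, 12, 141], [347.47, 182.76])]
[(336, 143), (337, 177), (338, 180), (339, 179), (340, 177), (341, 176), (342, 176), (343, 176), (344, 177), (345, 177), (346, 176), (347, 172), (348, 170), (349, 196), (350, 196), (351, 194), (352, 160), (353, 157)]
[523.4, -70.6, 53] [344.86341976 181.00595624]
[523.4, -70.6, 86] [345.57794344 172.41058035]
[526, -107, 53] [347.73951999 172.91356289]
```

No contact at 53 again, and the tip column fits a real tip about 33 mm above the reported one. I'll go back over the pad centre and probe lower.

Request:
{"op": "drive_tool", "data": {
  "rows": [
    [[0, 9, 0, 0, 0, 0], [0, 18, 0, 0, 0, 0], [0, 18, 4, 0, 0, 0], [0, 18, 8, 0, 0, 0], [0, 18, 12, 0, 0, 0], [0, 18, 15, 0, 0, 0], [0, 18, 18, 0, 0, 0], [0, 18, 18, 0, 0, 0]]
  ]
}}

```text
time_s: 5.5
ee_pos: [523.2, -70.4, 34.6]
tcp_rot: [-0.0, 0.999, 0.043, -0.0]
wrist_force: [-0.5, -0.5, -0.4]
gripper_width: -0.2
gripper_force: 0.0
```

```bash
python3 -c "
from h import *;look('pics/s6.png')"
```

```text
5.5 [523.2 -70.4  34.6] [-0.5 -0.5 -0.4] [344.5 185.7]
[([340, 177, 16, 12, 136], [347.51, 182.87])]
[(336, 143), (337, 144), (338, 179), (339, 178), (340, 177), (341, 174), (342, 171), (343, 177), (344, 177), (345, 177), (346, 177), (347, 177), (348, 173), (349, 196), (350, 196), (351, 194), (352, 164), (353, 161)]
```

Request:
{"op": "drive_tool", "data": {
  "rows": [
    [[0, 0, 2, 0, 0, 0], [0, 0, 4, 0, 0, 0], [0, 0, 6, 0, 0, 0], [0, 0, 8, 0, 0, 0], [0, 0, 8, 0, 0, 0]]
  ]
}}

```text
time_s: 6.05
ee_pos: [523.3, -70.6, 26.8]
tcp_rot: [-0.0, 0.999, 0.043, -0.0]
wrist_force: [-0.7, -0.2, -0.8]
gripper_width: 0.1
gripper_force: 0.0
```

```bash
python3 -c "
from h import *;look('pics/s7.png')
a=cv2.imread('pics/s7.png')[125:200,310:385];b=cv2.resize(a,None,fx=8,fy=8,interpolation=0);cv2.imwrite('pics/c7.png',(255*(b/255.)**.55).astype(np.uint8))"
```

```text
6.05 [523.3 -70.6  26.8] [-0.7 -0.2 -0.8] [344.4 187.6]
[([340, 178, 16, 11, 117], [347.65, 183.43])]
[(336, 146), (337, 147), (338, 181), (339, 179), (340, 178), (341, 175), (342, 174), (343, 179), (344, 179), (345, 179), (346, 179), (347, 179), (348, 174), (349, 196), (350, 196), (351, 194), (352, 165), (353, 162)]
```

View pics/c7.png

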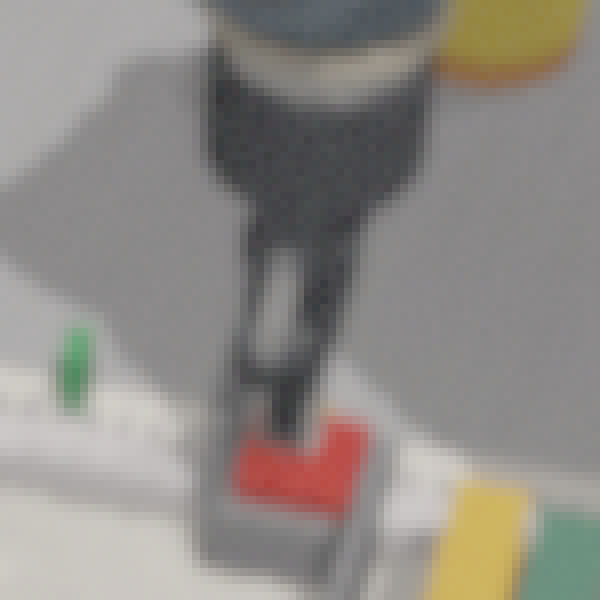

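The picture shows the fingertips over the back half of the pad, bottom at about (292,445) in the crop, and still clear of it. The reported z is clearly biased. I'll continue in small steps.

Request:
{"op": "drive_tool", "data": {
  "rows": [
    [[0, 0, 2, 0, 0, 0], [0, 0, 4, 0, 0, 0], [0, 0, 6, 0, 0, 0], [0, 0, 6, 0, 0, 0]]
  ]
}}

```text
time_s: 6.5
ee_pos: [523.5, -70.6, 21.1]
tcp_rot: [-0.0, 0.999, 0.043, 0.0]
wrist_force: [-0.0, 0.4, 3.5]
gripper_width: 0.5
gripper_force: 2.2
```

Request:
{"op": "drive_tool", "data": {
  "rows": [
    [[0, 0, 1, 0, 0, 0], [0, 0, 2, 0, 0, 0], [0, 0, 3, 0, 0, 0], [0, 0, 3, 0, 0, 0]]
  ]
}}

```text
time_s: 6.9
ee_pos: [523.5, -70.6, 18.2]
tcp_rot: [0.0, 0.999, 0.043, 0.0]
wrist_force: [-2.0, 1.3, 5.8]
gripper_width: -0.3
gripper_force: 3.0
```

```bash
python3 -c "
from h import *;look('pics/s8.png')"
```

```text
6.9 [523.5 -70.6  18.2] [-2.   1.3  5.8] [344.1 189.7]
[([340, 179, 16, 10, 94], [348.0, 184.13])]
[(336, 148), (337, 179), (338, 181), (339, 181), (340, 179), (341, 178), (342, 179), (343, 181), (344, 181), (345, 181), (346, 181), (347, 180), (348, 176), (349, 196), (350, 196), (351, 194), (352, 167), (353, 163)]
```

Contact came at a reading of about 24, so the true tip is about 34 mm above the reported one. The force slope matches the pad's spring, with about 6 mm of travel so far. I'll press about 2 mm more.

Request:
{"op": "drive_tool", "data": {
  "rows": [
    [[0, 0, 1, 0, 0, 0], [0, 0, 2, 0, 0, 0], [0, 0, 2, 0, 0, 0], [0, 0, 2, 0, 0, 0]]
  ]
}}

```text
time_s: 7.35
ee_pos: [523.9, -70.6, 16.7]
tcp_rot: [0.0, 0.999, 0.043, 0.0]
wrist_force: [-2.1, 1.2, 11.8]
gripper_width: 0.2
gripper_force: 5.6
```

Request:
{"op": "drive_tool", "data": {
  "rows": [
    [[0, 0, 0.5, 0, 0, 0], [0, 0, 1, 0, 0, 0], [0, 0, 1, 0, 0, 0]]
  ]
}}

```text
time_s: 7.65
ee_pos: [524.6, -70.6, 16.6]
tcp_rot: [0.0, 0.999, 0.043, 0.001]
wrist_force: [-3.2, 2.8, 20.3]
gripper_width: 0.2
gripper_force: 10.1
```

The pad is at its bottom stop. I'll ease off 1 mm and push back in stages, checking the force.

Request:
{"op": "drive_tool", "data": {
  "rows": [
    [[0, 0, -1, 0, 0, 0], [3, 0, -1, 0, 0, 0], [6, 0, -1, 0, 0, 0], [9, 0, -1, 0, 0, 0], [12, 0, -1, 0, 0, 0], [15, 0, -1, 0, 0, 0], [15, 0, -1, 0, 0, 0]]
  ]
}}

```text
time_s: 8.35
ee_pos: [539.1, -69.3, 16.8]
tcp_rot: [0.0, 0.999, 0.043, 0.001]
wrist_force: [-2.1, 1.8, 11.5]
gripper_width: 0.3
gripper_force: 5.6
```

```bash
python3 -c "
from h import *;look('pics/s9.png')
t=save('top','pics/t9.png')
for nm,lo,hi in(('green',(50,120,40),(85,255,255)),('yel',(20,130,110),(33,255,255))):
  print(nm,blobs(t,'top',lo,hi,(350,150,380,240))[0])"
```

```text
8.35 [539.1 -69.3  16.8] [-2.1  1.8 11.5] [338.9 189.1]
[([335, 178, 15, 10, 89], [342.81, 183.34])]
[(336, 177), (337, 179), (338, 180), (339, 180), (340, 181), (341, 181), (342, 177), (343, 195), (344, 195), (345, 194), (346, 166), (347, 164), (348, 162), (349, 156), (350, 153), (351, 152), (352, 151), (353, 151)]
green [([357, 187, 7, 4, 25], [359.92, 188.44])]
yel []
```

The stop came along with the tip; the red edge moved 5 px and the tip moved 5 px. Pushing on another 65 mm.

Request:
{"op": "drive_tool", "data": {
  "rows": [
    [[4, 0, 0, 0, 0, 0], [8, 0, 0, 0, 0, 0], [12, 0, 0, 0, 0, 0], [16, 0, 0, 0, 0, 0], [20, 0, 0, 0, 0, 0], [24, 0, 0, 0, 0, 0], [28, 0, 0, 0, 0, 0], [32, 0, 0, 0, 0, 0], [35, 0, 0, 0, 0, 0], [35, 0, 0, 0, 0, 0]]
  ]
}}

```text
time_s: 9.45
ee_pos: [574.0, -66.2, 16.8]
tcp_rot: [0.0, 0.999, 0.043, 0.001]
wrist_force: [-1.1, 2.0, 10.5]
gripper_width: -0.2
gripper_force: 5.2
```

Request:
{"op": "drive_tool", "data": {
  "rows": [
    [[4, 0, 0, 0, 0, 0], [8, 0, 0, 0, 0, 0], [12, 0, 0, 0, 0, 0], [16, 0, 0, 0, 0, 0], [20, 0, 0, 0, 0, 0], [24, 0, 0, 0, 0, 0], [27, 0, 0, 0, 0, 0], [30, 0, 0, 0, 0, 0], [30, 0, 0, 0, 0, 0]]
  ]
}}

```text
time_s: 10.35
ee_pos: [603.8, -63.6, 16.8]
tcp_rot: [-0.0, 0.999, 0.043, 0.001]
wrist_force: [-1.5, 2.1, 9.9]
gripper_width: 0.2
gripper_force: 5.1
```

```bash
python3 -c "
from h import *;look('pics/s10.png')
t=save('top','pics/t10.png')
print(blobs(t,'top',(20,130,110),(33,255,255),(350,150,380,240),2)[0])
a=cv2.imread('pics/s10.png')[140:200,290:365];b=cv2.imread('pics/t10.png')[160:220,320:395]
b=cv2.resize(np.hstack([a,b]),None,fx=5.3,fy=8,interpolation=0);cv2.imwrite('pics/c10.png',(255*(b/255.)**.6).astype(np.uint8))"
```

```text
10.35 [603.8 -63.6  16.8] [-1.5  2.1  9.9] [317.5 184.9]
[([313, 174, 15, 10, 81], [320.67, 179.02])]
[(336, 119), (337, 119), (338, 119), (339, 119), (340, 119), (341, 119), (342, 119), (343, 119), (344, 119), (345, 119), (346, 119), (347, 119), (348, 119), (349, 119), (350, 119), (351, 119), (352, 119), (353, 119)]
[]
```

View pics/c10.png

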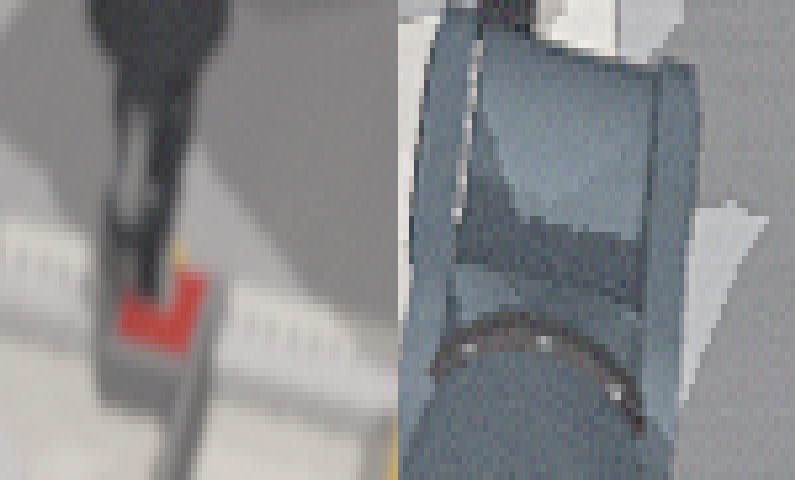

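The side crop shows the pointer at (180,253), just behind the pad's right corner, with the tip still holding the pad down. The marker is hidden behind the gripper, and the arm covers the stop in the top view. I'll compute the stop's travel from the red edge shift.

```bash
python3 -c "
from h import *
a=.085;u=np.array([np.cos(a),np.sin(a),0])
def edge(f,x0):
    s=cv2.cvtColor(cv2.imread(f),4)[:,:,:].astype(float)
    # subpixel near/right edges of red: redness sum over rows
    r=np.clip((s[:,:,0]-s[:,:,1:].max(2))/60,0,1)[172:192]
    i=r[:,x0:x0+30].sum(1)
    return r
for f,x0,x1 in(('side0',336,360),('s8',336,360),('s9',330,354),('s10',308,333)):
    r=edge('pics/%s.png'%f,0);m=r[:,x0:x1]
    print(f,[round(float((m[k]>.5).nonzero()[0].max()+x0),1) if (m[k]>.5).any() else None for k in range(3,17)],
      [round(float((m[k]>.5).nonzero()[0].min()+x0),1) if (m[k]>.5).any() else None for k in range(3,17)])
P=np.array([517.9,-70.8,50]);uy=np.array([-u[1],u[0],0])
for d in(0,15,75,80,85,97):print(d,proj('side',P+u*(d-21)+uy*22).round(1),proj('side',P+u*(d-21)-uy*22).round(1),'ptr',proj('side',P+u*d-uy*40+[0,0,-10]).round(1))
"
```

```text
side0 [345.0, 351.0, 355.0, 355.0, 356.0, 356.0, 355.0, 355.0, 355.0, 354.0, 354.0, 354.0, 353.0, 353.0] [342.0, 341.0, 341.0, 341.0, 340.0, 340.0, 340.0, 339.0, 339.0, 339.0, 339.0, 339.0, 340.0, 343.0]
s8 [None, None, None, 355.0, 356.0, 356.0, 356.0, 355.0, 355.0, 355.0, 354.0, 354.0, 353.0, 353.0] [None, None, None, 350.0, 350.0, 349.0, 340.0, 340.0, 339.0, 339.0, 339.0, 339.0, 340.0, 343.0]
s9 [None, None, 348.0, 350.0, 350.0, 350.0, 350.0, 350.0, 349.0, 349.0, 348.0, 348.0, 347.0, 347.0] [None, None, 345.0, 344.0, 344.0, 336.0, 335.0, 334.0, 334.0, 333.0, 334.0, 334.0, 337.0, 342.0]
s10 [329.0, 328.0, 328.0, 327.0, 327.0, 326.0, 326.0, 325.0, 325.0, 324.0, None, None, None, None] [322.0, 314.0, 313.0, 312.0, 312.0, 312.0, 312.0, 313.0, 316.0, 321.0, None, None, None, None]
0 [352.2 188.7] [355.3 178.6] ptr [349.3 175.8]
15 [347.  187.7] [350.3 177.6] ptr [344.4 174.9]
75 [326.6 183.6] [330.3 173.8] ptr [324.7 171.1]
80 [324.9 183.3] [328.6 173.5] ptr [323.1 170.8]
85 [323.2 183. ] [326.9 173.1] ptr [321.5 170.5]
97 [319.1 182.2] [323.  172.4] ptr [317.6 169.7]
```

The travel so far is about 81 mm by both the edge shift and the TCP, out of about 97 mm. Pushing 16 more.

Request:
{"op": "drive_tool", "data": {
  "rows": [
    [[3, 0, 0, 0, 0, 0], [6, 0, 0, 0, 0, 0], [9, 0, 0, 0, 0, 0], [12, 0, 0, 0, 0, 0], [14, 0, 0, 0, 0, 0], [16, 0, 0, 0, 0, 0], [16, 0, 0, 0, 0, 0], [16, 0, 0, 0, 0, 0]]
  ]
}}

```text
time_s: 11.25
ee_pos: [619.6, -62.2, 16.8]
tcp_rot: [-0.0, 0.999, 0.043, 0.001]
wrist_force: [-1.5, 3.0, 10.7]
gripper_width: 0.1
gripper_force: 4.8
```

```bash
python3 -c "
from h import *;look('pics/s11.png')
a=cv2.imread('pics/s11.png')[140:200,280:355]
b=cv2.resize(a,None,fx=8,fy=8,interpolation=0);cv2.imwrite('pics/c11.png',(255*(b/255.)**.6).astype(np.uint8))
s=cv2.cvtColor(cv2.imread('pics/s11.png'),4)
for nm,lo,hi in(('green',(50,100,30),(85,255,255)),('yel',(18,110,90),(35,255,255))):print(nm,blobs(s,'side',lo,hi,(300,155,335,190),1)[0])"
```

```text
11.25 [619.6 -62.2  16.8] [-1.5  3.  10.7] [312.3 183.9]
[([307, 173, 16, 10, 83], [315.1, 177.98])]
[(336, 119), (337, 119), (338, 119), (339, 119), (340, 119), (341, 119), (342, 119), (343, 119), (344, 119), (345, 119), (346, 119), (347, 119), (348, 119), (349, 119), (350, 119), (351, 119), (352, 119), (353, 119)]
green [([318, 167, 3, 2, 5], [319.2, 167.4])]
yel [([317, 169, 4, 3, 8], [318.25, 170.38])]
```

View pics/c11.png

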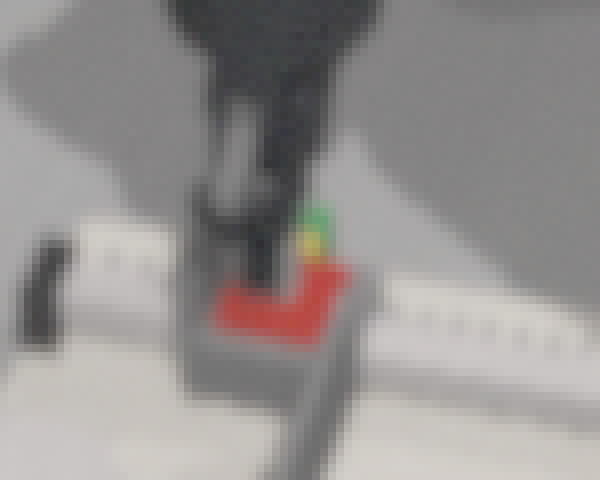

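The yellow pointer at (318.2,170.4) sits just in front of the green marker at (319.2,167). Allowing for parallax, they are level to about 1 to 2 mm. Releasing straight up.

Request:
{"op": "drive_tool", "data": {
  "rows": [
    [[0, 0, -2, 0, 0, 0], [0, 0, -5, 0, 0, 0], [0, 0, -9, 0, 0, 0], [0, 0, -14, 0, 0, 0], [0, 0, -24, 0, 0, 0], [0, 0, -44, 0, 0, 0], [0, 0, -74, 0, 0, 0], [0, 0, -110, 0, 0, 0], [0, 0, -150, 0, 0, 0], [0, 0, -180, 0, 0, 0], [0, 0, -180, 0, 0, 0]]
  ]
}}

```text
time_s: 12.4
ee_pos: [621.0, -62.8, 201.3]
tcp_rot: [0.001, 0.999, 0.043, 0.004]
wrist_force: [0.4, 0.7, -0.1]
gripper_width: 0.6
gripper_force: 0.0
```

Request:
{"op": "drive_tool", "data": {
  "rows": [
    [[-30, 30, 0, 0, 0, 0], [-60, 65, 0, 0, 0, 0], [-90, 100, 0, 0, 0, 0], [-120, 130, 0, 0, 0, 0], [-145, 165, 0, 0, 0, 0], [-170, 200, 0, 0, 0, 0], [-190, 240, 0, 0, 0, 0], [-210, 280, 0, 0, 0, 0], [-210, 280, 0, 0, 0, 0], [-210, 280, 0, 0, 0, 0]]
  ]
}}

```text
time_s: 13.4
ee_pos: [433.0, -359.5, 195.5]
tcp_rot: [-0.001, 0.999, 0.042, -0.0]
wrist_force: [0.6, 0.3, 0.2]
gripper_width: -0.4
gripper_force: 0.0
```

```bash
python3 -c "
from h import *
t=save('top','pics/t12.png');s=save('side','pics/s12.png')
a=.085;u=np.array([np.cos(a),np.sin(a)])
R={}
for nm,lo,hi,z in(('green',(50,120,40),(85,255,255),37),('yel',(20,130,110),(33,255,255),40),('red',(0,150,90),(5,255,255),55)):
  B=blobs(t,'top',lo,hi,(335,165,372,215),3)[0]
  for b in B:print(nm,b,onz('top',*b[1],z)[:2]@u)
print('before green ref',onz('top',359.92,188.44,37)[:2]@u)
print(blobs(s,'side',(0,150,90),(5,255,255),(300,150,375,200))[0])
d=cv2.absdiff(cv2.imread('pics/side0.png'),cv2.imread('pics/s12.png')).max(2);print('carton/cup diff',(d[180:255,355:395]>60).sum(),(d[190:235,270:300]>60).sum())"
```

```text
green ([357, 187, 7, 4, 25], [359.92, 188.44]) 606.4164648816818
yel ([352, 188, 5, 2, 8], [354.38, 188.62]) 607.0881877449524
red ([336, 183, 15, 14, 191], [343.11, 189.46]) 606.0300785337824
before green ref 606.4164648816818
[([307, 170, 16, 13, 150], [314.33, 175.81])]
carton/cup diff 52 0
```

Pointer and marker agree within about 1 mm, and the pad has come back up. Handing in.

```bash
python3 -c "
from station import bot
print(bot.job_done())"
```

```text
the job is handed in; nothing more can be done
None
```

I pressed the release pad down, pushed the stop back until its pointer was within about 1 mm of the green marker (top camera), and came off so the pad rose again. I then handed the job in at about 13.5 s on the robot's clock; no verdict was returned.

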